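# Load the washing rack and hold the parts washer open

### The arm

A 6-joint arm with a two-finger parallel gripper is mounted at the origin on the work surface. World frame = base frame: x ahead of the robot, y to its left, z up, the work surface at z = 0. Lengths are in m, angles in rad, forces in N, time in s.
With the tool pointing down it reaches from about 0.225 to 0.875 m from the base axis. Payload 3.4 kg.
Tool frame: the origin (TCP) lies at the very end of the fingers, on their centre line; the grasp point (between the pads) lies behind it (manip.grasp_offset is the z of the grasp point in the tool frame, in m); z points along the fingers, y is the line along which they close (so a half turn about z gives the same grasp; the last joint's range is limited). The gripper opens to 85 mm and grips with 20 to 120 N. Pads are 22 mm wide; open, the fingers measure 114 mm over their backs; the gripper's body (76 mm by 85 mm) begins 54 mm behind the grasp point. The pads swing forward as they close: fully open they stand 13 mm farther back than shut.
Start: joints at [1.017, 0.276, 1.505, -0, 1.361, -0.121], TCP at [0.241, 0.522, 0.231] pointing down, gripper open.
Joint ranges: [-2.89, 2.89], [-0.75, 2.08], [0.22, 2.7], [-1.18, 4.32], [0.11, 2.71], [-2.7, 2.7]. Speed limits (rad/s): [2.57, 2.57, 3.14, 3.14, 3.14, 3.14].

### API

Orientations are given as a unit quaternion [w, x, y, z].
In Python, from rig import manip gives the robot as it stands.
- The arm moves only by the shell command python3 -m pendant 'ROWS' [FORCE]. ROWS is JSON, a list of rows, each an object of numbers: "dx", "dy", "dz": the shift along the tool's x, y, z in m; "rx", "ry", "rz": the turn, a rotation vector about the tool's x, y, z in degrees; "hand": the finger opening in m, from 0 to 0.0854. In form: [{"dx": .., "dy": .., "dz": .., "rx": .., "ry": .., "rz": .., "hand": ..}, ...]. A call has 1 to 12 rows; each row shifts and turns the commanded pose from where the row before left it, along the tool's axes as they then stand; what a row does not reach is not made up. A row lasts 1/12 s, in which the tool goes at most 41.7 mm and 7.16 degrees, less where a joint would pass 70% of its speed; a pose out of reach is approached as far as the arm can. A call is refused whole if a number of a shift passes 0.0417 or a number of a turn 7.16, either way. A call with a gripper value outside its range is refused whole. The fingers move at their own pace and stop on an object; FORCE is the grip in N (left out, the last holds). Time passes only in rows, so rows that do not move let the fingers close. It gives the time, the measured TCP pose, the force, the opening and the grip force at its end, in the units of the state.
- manip.get_state(): the state, without advancing time (a new reading comes with each control period).
- manip.get_image(name): name is "side" or "top" or "wrist"; returns a dict with "frame" (420x560x3 uint8, red, green, blue), "fx", "fy", "cx", "cy" (pixels), "position" and "attitude" of the camera in the world; the wrist camera has in their place "mount" (4x4, takes a point from camera to tool coordinates, whose origin is the TCP and whose axes are the flange's). Camera axes: x right, y up, looking along -z (the intrinsics and any distortion apply to the point x, -y, -z); pixel columns grow to the right and rows downward; lengths in m; the calibration is good to about 2 mm. A picture is of the moment at which its call begins: read the wrist's pose just before it. There is no depth.
- manip.sign_off(): hands the job in; it is judged then, once.
The state is a dict: "clock": time; "qpos": joint angles; "qd": joint speeds; "effort": joint torques, N m; "position": TCP position; "ee_rot": TCP orientation; "contact_force": force on the tool from outside, world axes, zero at the start; "moment": the same for the moment, N m; "width": finger opening in m; "gripper_force": force on a finger pad.
Only numpy, scipy, OpenCV 4.12 (cv2) and the standard library are available. Lean on these libraries where they do the work, as an engineer would, in place of code of your own. Each camera call takes 0.05 s, during which the arm holds its last target. There are 200 camera calls.

### The job

Stand the two turned steel rings from the green deburring block on edge in the two empty slots of the wire washing rack, setting them down gently rather than dropping them. Then raise the hinged lid of the parts washer and hold it open at 45 degrees, so that its drips run back into the tank and a colleague can lower the rack in: it falls shut if let go and must not be allowed to slam, so finish while still holding it at that angle. Leave the rack, the rings already in it and everything else on the bench where they are.

Things in the scene. Friction and masses are not known exactly. Their poses are not given: they have to be found in the camera images.
- ring1: a turned bright steel ring (thick disc), 70 mm diameter, 14 mm thick, with a 20 mm bore, about 0.4 kg; origin at its centre, its own x axis is the ring's axis, so it stands on edge when x is level. At the start it stands on edge in one groove of the green block, its axis along the block's x.
- ring2: a turned bright steel ring (thick disc), 70 mm diameter, 14 mm thick, with a 20 mm bore, about 0.4 kg; origin at its centre, its own x axis is the ring's axis, so it stands on edge when x is level. At the start it stands on edge in the other groove of the green block, its axis along the block's x.
- ring3: a turned bright steel ring (thick disc), 70 mm diameter, 14 mm thick, with a 20 mm bore, about 0.4 kg; origin at its centre, its own x axis is the ring's axis, so it stands on edge when x is level. Already in the rack, in the slot at rack x = -66 mm; it stays there.
- ring4: a turned bright steel ring (thick disc), 70 mm diameter, 14 mm thick, with a 20 mm bore, about 0.4 kg; origin at its centre, its own x axis is the ring's axis, so it stands on edge when x is level. Already in the rack, in the slot at rack x = -22 mm; it stays there.
- block: green plastic deburring block fixed to the bench, 120 (x) x 100 (y) x 32 (z) mm, origin at the centre of its underside. Two grooves 16 mm wide run along its y at x = -23 and +23 mm, one ring on edge in each; a seated ring's centre is 45 mm above the bench, its top 80 mm, and it lifts straight out. The gap between the two rings is 32 mm.
- rack: loose steel wire washing rack, 224 (x) x 92 (y) x 102 (z) mm, 1 kg, origin under its centre on the bench. Four slots for rings at x = -66, -22, +22, +66 mm; the last two are empty. Ring axis along rack x. Slots are 20 mm wide between arched wires 78 mm high at y = -24 and +24 (5 mm wire); y from -21 to +21 is free for fingers. A carrying loop 102 mm high stands at each end (x = -108, +108).
- slot_near (a point): where the centre of a ring in the empty slot at rack x = +22 mm comes to rest: y = 0, 48 mm above the rack's underside, the ring resting on two lengthwise rods. The wires are straight up to 60 mm above the underside and slope outwards above that to guide the ring.
- slot_end (a point): the same for the empty slot at rack x = +66 mm, next to the end loop.
- washer: low bench-top parts washer fixed to the bench: a stainless tank 210 (x) x 280 (y) x 150 (z) mm with a dark blue control panel on its front, origin at the centre of its underside. Its front faces its own -x (towards the robot); a brass drain cock is on its +y side.
- lid (a joint): hinge of the washer's lid, rad: 0 shut, 0.785 = 45 degrees open, stop at 1.35. The lid swings up about a level axis along the washer's y at its rear edge and falls shut by its own weight (lifting it takes about 2 to 4 N at the handle).
- cover: the washer's stainless lid with its handle, 214 x 288 mm, about 0.6 kg, origin on the hinge axis at mid-width; at 0 its axes are those of the washer. Its front edge is 220 mm from the hinge, and 45 mm further out runs the handle bar.
- lid_grip (a point): middle of the lid's black handle bar: a round bar 12 mm thick, level along the washer's y, 128 mm clear between its two brackets, 265 mm from the hinge axis in the plane of the lid, 157 mm above the bench when shut; the open gap between bar and lid edge is 39 mm, so fingers pinch it from above. The bar may turn between the fingers.
- lid_hinge (a point): middle of the lid's hinge axis, fixed on the washer, at washer x = +110, y = 0, z = 157 mm.
- ring_stack: stack of five finished steel rings, 70 mm diameter, 70 mm high, origin under its centre; a bystander.
- deburr_tool: hand deburring tool with orange handle, 150 mm long, 19 mm thick, lying along its x; a bystander.
- plug_gauge: steel plug gauge with blue sleeve, 125 mm long, 22 mm thick, lying along its x; a bystander.
- caliper: digital caliper, 235 mm long, 13 mm thick, lying along its x; a bystander.
- spray_bottle: white spray bottle with blue head, 72 mm diameter, 200 mm tall, origin under its centre; a bystander.
Things that resemble listed ones, but are neither listed nor needed, are in the scene too. What is shaped like the ring2 but red is not meant.

How it is judged:
On the way:
1. both rings from the block stand on edge in the two empty slots of the rack, let go and at rest, with the lid still shut ((x of ring1 in the frame of rack between 0.014 and 0.03 m or x of ring1 in the frame of rack between 0.058 and 0.074 m) and y of ring1 in the frame of rack between -0.008 and 0.008 m and z of ring1 in the frame of rack between 0.0435 and 0.0535 m and angle between the x axis of each of ring1, ring2, ring3, ring4 and the x axis of rack, either way round below 0.22 rad and contact force between the fingers and ring1 below 0.05 N and linear speed of each of ring1, ring2 below 0.03 m/s and (x of ring2 in the frame of rack between 0.014 and 0.03 m or x of ring2 in the frame of rack between 0.058 and 0.074 m) and y of ring2 in the frame of rack between -0.008 and 0.008 m and z of ring2 in the frame of rack between 0.0435 and 0.0535 m and contact force between the fingers and ring2 below 0.05 N and x of ring3 in the frame of rack between -0.074 and -0.058 m and y of ring3 in the frame of rack between -0.008 and 0.008 m and z of ring3 in the frame of rack between 0.0435 and 0.0535 m and x of ring4 in the frame of rack between -0.03 and -0.014 m and y of ring4 in the frame of rack between -0.008 and 0.008 m and z of ring4 in the frame of rack between 0.0435 and 0.0535 m and angle between rack's own z axis and vertical below 0.06 rad and value of joint lid below 0.08 rad), for 0.2 s.
At the end, for the whole second after the job is handed in: Fingers hold the lid still at 45 +-7 degrees (0.8 N or more on it), nothing loose propping it; both rings stand let go in the two empty slots (centre within 8 mm along and across, 5 mm in height, axis within 0.22 rad of the rack's); the other two still in theirs; rack level (value of joint lid between 0.663 and 0.908 rad and velocity of joint lid between -0.06 and 0.06 rad/s and contact force between the fingers and cover above 0.8 N and (x of ring1 in the frame of rack between 0.014 and 0.03 m or x of ring1 in the frame of rack between 0.058 and 0.074 m) and y of ring1 in the frame of rack between -0.008 and 0.008 m and z of ring1 in the frame of rack between 0.0435 and 0.0535 m and angle between the x axis of each of ring1, ring2, ring3, ring4 and the x axis of rack, either way round below 0.22 rad and contact force between the fingers and ring1 below 0.05 N and linear speed of each of ring1, ring2 below 0.03 m/s and (x of ring2 in the frame of rack between 0.014 and 0.03 m or x of ring2 in the frame of rack between 0.058 and 0.074 m) and y of ring2 in the frame of rack between -0.008 and 0.008 m and z of ring2 in the frame of rack between 0.0435 and 0.0535 m and contact force between the fingers and ring2 below 0.05 N and x of ring3 in the frame of rack between -0.074 and -0.058 m and y of ring3 in the frame of rack between -0.008 and 0.008 m and z of ring3 in the frame of rack between 0.0435 and 0.0535 m and x of ring4 in the frame of rack between -0.03 and -0.014 m and y of ring4 in the frame of rack between -0.008 and 0.008 m and z of ring4 in the frame of rack between 0.0435 and 0.0535 m and angle between rack's own z axis and vertical below 0.06 rad and contact force between cover and rack below 0.1 N and contact force between cover and ring1 below 0.1 N and contact force between cover and ring2 below 0.1 N and contact force between cover and ring_stack below 0.1 N and contact force between cover and deburr_tool below 0.1 N and contact force between cover and plug_gauge below 0.1 N and contact force between cover and caliper below 0.1 N and contact force between cover and spray_bottle below 0.1 N); the arm keeps its last pose, push and grip.
It fails at once if the rack or a ring already in it moved more than 30 mm (distance of any of rack, ring3, ring4 from where it was at the start of the episode above 0.03 m).
It fails at once if something else on the bench moved more than 30 mm (distance of any of ring_stack, deburr_tool, plug_gauge, caliper, spray_bottle from where it was at the start of the episode above 0.03 m).
It fails at once if a ring is dropped (moves faster than 0.5 m/s with the fingers off it) ((linear speed of ring1 above 0.5 m/s and contact force between the fingers and ring1 below 0.05 N) or (linear speed of ring2 above 0.5 m/s and contact force between the fingers and ring2 below 0.05 N)).
It fails at once if the lid slams (falls faster than 2 rad/s) (velocity of joint lid below -2 rad/s).
It also fails if it takes over 72 s, if anything falls off the work surface, if the arm or the gripper's body presses on something with over 40 N, if the wrist force passes 120 N, or if a joint passes its speed limit or range.

## Working session

There is one attempt and no reset: what is moved stays moved. The work goes in short steps, Python scripts to look and compute and a shell command to move; the robot and the scene stay as the last step left them, time stands still between calls to the robot, and variables do not carry over. Pictures are saved under pics/ and viewed, at most 10 in all, crops included, and the job is handed in when it is done.

```bash
ls; mkdir -p pics; python3 - <<'E'
from rig import manip
import cv2
s=manip.get_state(); print(s, manip.grasp_offset)
for n in("top","side"):
    d=manip.get_image(n); cv2.imwrite(f"pics/{n}0.png",d["frame"][:,:,::-1]); print(n,{k:v for k,v in d.items() if k!="frame"})
E
```

```text
pics
{'clock': 0.0, 'qpos': array([ 1.01699768e+00,  2.76591676e-01,  1.50618993e+00, -2.61566919e-05,
        1.36067798e+00, -1.21004180e-01]), 'qd': array([-0.00041361, -0.00109952,  0.00124846,  0.00016262,  0.00041125,
       -0.00017613]), 'effort': array([ 8.63032401e-04, -4.16776657e+01, -2.45801854e+01, -1.56099209e-04,
        1.11146359e-02, -1.64883693e-05]), 'position': array([0.24088397, 0.52150408, 0.23041897]), 'ee_rot': array([-2.96944028e-04,  2.14709515e-01,  9.76677507e-01, -8.85069236e-04]), 'contact_force': array([-0.17690164,  0.00746006, -0.56731448]), 'moment': array([-0.00824905,  0.00024989, -0.00251112]), 'gripper_force': 0.0, 'width': 0.08525229865766563} -0.0187
top {'fx': 489.3133682067345, 'fy': 489.3133682067345, 'cx': 276.5393674291152, 'cy': 214.00198550480064, 'position': array([ 0.40556972, -0.09617966,  1.27452955]), 'attitude': array([-0.70348015, -0.05391012,  0.04141842,  0.70745593])}
side {'fx': 460.4234821411895, 'fy': 460.4234821411895, 'cx': 273.4634128506685, 'cy': 207.65673523487428, 'position': array([-0.09534873, -0.69803262,  0.90422176]), 'attitude': array([ 0.84541567,  0.37224159, -0.16338064, -0.34643225])}
```

View pics/top0.png

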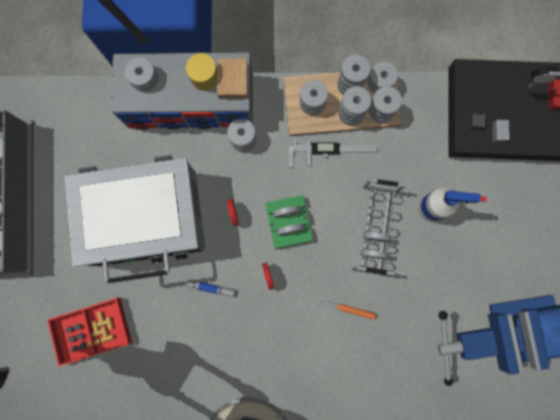

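View pics/side0.png

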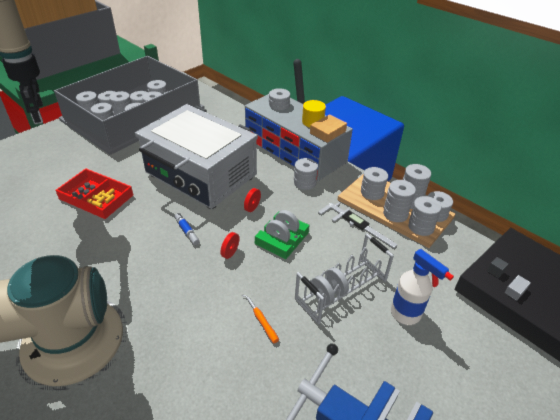

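```bash
cat > h.py <<'E'
import numpy as np, cv2
from scipy.spatial.transform import Rotation as R
def rot(q): return R.from_quat(np.r_[q[1:],q[0]])
def pose(d,s=None):
    if "position" in d: return rot(d["attitude"]).as_matrix(), d["position"]
    M=rot(s["ee_rot"]).as_matrix(); m=d["mount"]; return M@m[:3,:3], M@m[:3,3]+s["position"]
def pix2w(d,u,v,z,s=None):
    A,p=pose(d,s); r=A@np.array([(u-d["cx"])/d["fx"],-(v-d["cy"])/d["fy"],-1.]); return p+r*(z-p[2])/r[2]
def w2pix(d,P,s=None):
    A,p=pose(d,s); c=(np.atleast_2d(P)-p)@A; return np.c_[d["cx"]+d["fx"]*c[:,0]/-c[:,2], d["cy"]-d["fy"]*c[:,1]/-c[:,2]]
E
python3 - <<'E'
from h import *; from rig import manip
d=manip.get_image("top"); f=d["frame"][:,:,::-1]
a=cv2.resize(f[170:285,340:420],None,fx=5,fy=5,interpolation=cv2.INTER_CUBIC)
b=cv2.resize(f[185:260,260:320],None,fx=5,fy=5,interpolation=cv2.INTER_CUBIC)
c=np.zeros((575,700,3),np.uint8); c[:,:400]=a; c[:375,400:]=b
cv2.imwrite("pics/c1.png",c)
print(pix2w(d,276,214,0),pix2w(d,276,114,0),d.keys())
print(pix2w(d,135,215,.16), w2pix(d,[0.24,.52,.23]))
E
```

```text
[ 0.57867538 -0.07257585  0.        ] [ 0.85156012 -0.07374141  0.        ] dict_keys(['frame', 'fx', 'fy', 'cx', 'cy', 'position', 'attitude'])
[0.55684881 0.25030386 0.16      ] [[ -8.72904119 361.62124453]]
```

View pics/c1.png

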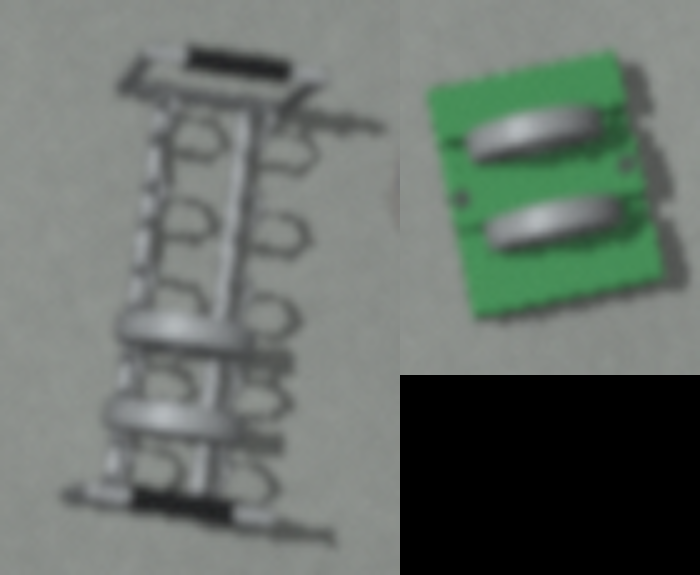

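```bash
python3 - <<'E'
from h import *; from rig import manip
d=manip.get_image("top")
P=lambda u,v,z:pix2w(d,u,v,z)
a=P(340+239/5,170+63/5,.0995);b=P(340+183/5,170+506/5,.0995)
print("rack",(a+b)/2,np.linalg.norm(a-b),np.degrees(np.arctan2(*(a-b)[1::-1])))
for y in(327,415): 
  for x in [(118+245)/2 if y==327 else (105+232)/2]: print("ring tops",P(340+x/5,170+y/5,.083))
C=[P(260+(u-400)/5,185+v/5,.032) for u,v in((430,88),(610,52),(662,275),(478,318))]
print("block",np.mean(C,0),[np.linalg.norm(C[i]-C[i-1]) for i in range(4)],[np.degrees(np.arctan2(*(C[i]-C[j])[1::-1])) for i,j in((0,3),(1,2))])
for u,v in((535,125),(552,215)):print(P(260+(u-400)/5,185+v/5,.08))
f=d["frame"][:,:,::-1]; cv2.imwrite("pics/c2.png",cv2.resize(f[150:300,55:215],None,fx=4,fy=4,interpolation=cv2.INTER_CUBIC))
E
```

```text
rack [ 0.53337305 -0.33001977  0.0995    ] 0.21683527816452633 -9.020171356125173
ring tops [ 0.51315405 -0.31809404  0.083     ]
ring tops [ 0.47042002 -0.31045896  0.083     ]
block [ 0.55474622 -0.10626301  0.032     ] [np.float64(0.12085481765890431), np.float64(0.09448420125077807), np.float64(0.11787000157687214), np.float64(0.09602593853504791)] [np.float64(11.553487884606238), np.float64(12.293224917313402)]
[ 0.57757715 -0.10122803  0.08      ]
[ 0.53290766 -0.10924154  0.08      ]
```

View pics/c2.png

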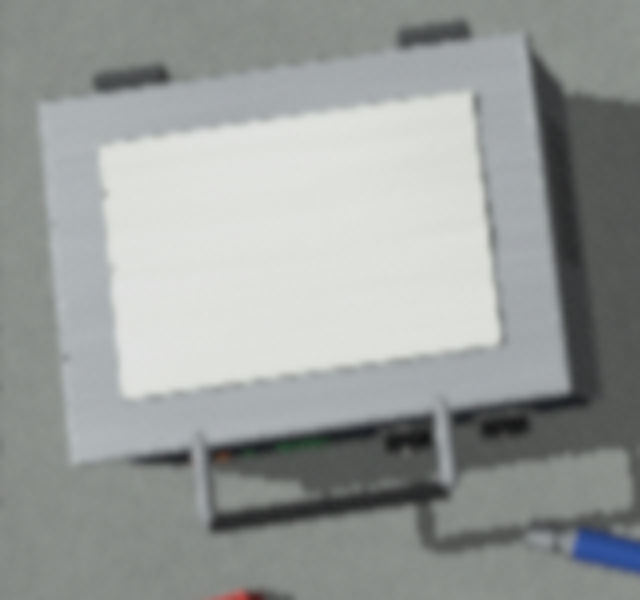

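```bash
python3 - <<'E'
from h import *; from rig import manip
d=manip.get_image("top")
P=lambda u,v,z:pix2w(d,55+u/4,150+v/4,z)
a,b=P(212,520,.157),P(446,490,.157); print("bar",a,b,np.linalg.norm(a-b),(a+b)/2, np.degrees(np.arctan2(*(a-b)[1::-1]))-90)
C=[P(u,v,.16) for u,v in((40,103),(525,35),(572,390),(72,462))]
print(np.round(C,4),[np.linalg.norm(C[i]-C[i-1]) for i in range(4)]); e=C[0]-C[1]; print(np.degrees(np.arctan2(*e[1::-1]))-90)
print(manip.get_image("wrist")["mount"])
E
cat > go.py <<'E'
# usage: go.py x y z theta_deg : remaining shift in the tool frame (after turning), and rz
import sys; from h import *; from rig import manip
s=manip.get_state(); x,y,z,t=map(float,sys.argv[1:]); M=rot(s["ee_rot"]).as_matrix()
th=np.degrees(np.arctan2(M[1,1],M[0,1])); t2=np.radians(t)
T=np.array([[-np.sin(t2),np.cos(t2),0],[np.cos(t2),np.sin(t2),0],[0,0,-1]]).T
print("pos",s["position"].round(4),"theta",th.round(2),"rz",round(th-t,2),"shift tool mm",(T.T@(np.array([x,y,z])-s["position"])*1000).round(1),"F",s["contact_force"].round(2),"w",round(s["width"],4),"grip",round(s["gripper_force"],1),"t",s["clock"])
E
python3 go.py .555 -.106 .25 12
```

```text
bar [0.40827041 0.30788769 0.157     ] [0.42460746 0.17452154 0.157     ] 0.13436304548526956 [0.41643893 0.24120461 0.157     ] 6.983809110113057
[[0.6507 0.4184 0.16  ]
 [0.689  0.1342 0.16  ]
 [0.4809 0.103  0.16  ]
 [0.4414 0.3886 0.16  ]] [np.float64(0.21140912684068208), np.float64(0.28673342908448096), np.float64(0.21039689846247414), np.float64(0.2883339675664234)]
7.66846265370549
[[-2.64689394e-04  9.49660640e-01  3.13280383e-01  7.94307592e-02]
 [ 9.99998453e-01 -2.93491610e-04  1.73456892e-03  9.29763899e-04]
 [ 1.73919700e-03  3.13280357e-01 -9.49659093e-01 -1.41429376e-01]
 [ 0.00000000e+00  0.00000000e+00  0.00000000e+00  1.00000000e+00]]
pos [0.2411 0.5219 0.231 ] theta 65.2 rz 53.2 shift tool mm [-679.4  176.5  -19. ] F [ 0.21 -0.46  0.05] w 0.0856 grip 0.0 t 0.3
```

```bash
python3 -m pendant '[{"rz":6.65},{"rz":6.65},{"rz":6.65},{"rz":6.65},{"rz":6.65},{"rz":6.65},{"rz":6.65},{"rz":6.65,"dz":-0.019}]'
python3 -m pendant '[{"dx":-0.034,"dy":0.009},{"dx":-0.034,"dy":0.009},{"dx":-0.034,"dy":0.009},{"dx":-0.034,"dy":0.009},{"dx":-0.034,"dy":0.009},{"dx":-0.034,"dy":0.009},{"dx":-0.034,"dy":0.009},{"dx":-0.034,"dy":0.009},{"dx":-0.034,"dy":0.009},{"dx":-0.034,"dy":0.009}]' >/dev/null
python3 -m pendant '[{"dx":-0.034,"dy":0.009},{"dx":-0.034,"dy":0.009},{"dx":-0.034,"dy":0.009},{"dx":-0.034,"dy":0.009},{"dx":-0.034,"dy":0.009},{"dx":-0.034,"dy":0.009},{"dx":-0.034,"dy":0.009},{"dx":-0.034,"dy":0.009},{"dx":-0.034,"dy":0.009},{"dx":-0.034,"dy":0.009},{"hand":0.04},{"hand":0.04}]'
python3 - <<'E'
from h import *; from rig import manip
s=manip.get_state();d=manip.get_image("wrist");cv2.imwrite("pics/w1.png",d["frame"][:,:,::-1])
M=R.from_euler("z",12,degrees=True).as_matrix()
o=np.array([.555,-.106,0])
print(w2pix(d,[o+M@[x,y,.032] for x in(-.06,.06) for y in(-.05,.05)],s).round())
print(w2pix(d,[o+M@[x,0,.08] for x in(-.023,.023)],s).round())
E
python3 go.py .555 -.106 .25 12
```

```text
[[-21. 490.]
 [ 16. 466.]
 [ 35. 526.]
 [ 72. 505.]]
[[-11. 527.]
 [ 13. 542.]]
pos [0.2411 0.5219 0.2311] theta 65.2 rz 53.2 shift tool mm [-679.5  176.5  -18.9] F [-0.12  0.12  0.42] w 0.0854 grip 0.0 t 0.35invalid input
invalid input
invalid input
```

View pics/w1.png

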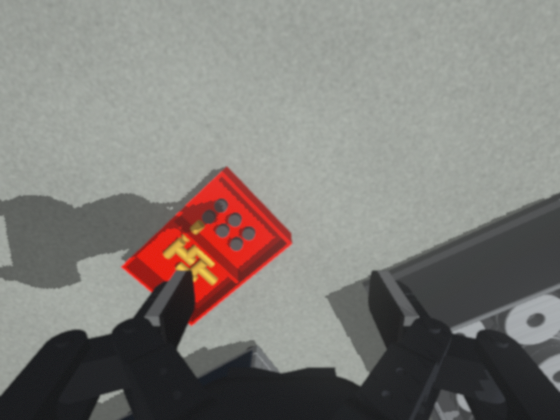

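The wrist view still shows the start area: the red bin at about (210,245) and the fingers at (175,300) and (390,300). The moves were rejected, so I'll try full rows.

```bash
python3 -m pendant '[{"dx":0,"dy":0,"dz":-0.019,"rx":0,"ry":0,"rz":6.65,"hand":0.085}]'; python3 -m pendant '[{"dx":0,"dy":0,"dz":0,"rx":0,"ry":0,"rz":6.65,"hand":0.085}]'
```

```text
clock: 0.43
position: [0.24, 0.52, 0.2469]
ee_rot: [-0.001, 0.272, 0.962, -0.004]
contact_force: [-0.7, -0.4, 0.2]
width: 0.085
gripper_force: 0.0
clock: 0.52
position: [0.2418, 0.5231, 0.2528]
ee_rot: [0.0, 0.329, 0.944, 0.002]
contact_force: [0.2, 0.7, 0.4]
width: 0.0851
gripper_force: 0.0
```

All keys are needed. Continuing.

```bash
python3 -m pendant '[{"dx":0,"dy":0,"dz":0,"rx":0,"ry":0,"rz":6.65,"hand":0.04},{"dx":0,"dy":0,"dz":0,"rx":0,"ry":0,"rz":6.65,"hand":0.04},{"dx":0,"dy":0,"dz":0,"rx":0,"ry":0,"rz":6.65,"hand":0.04},{"dx":0,"dy":0,"dz":0,"rx":0,"ry":0,"rz":6.65,"hand":0.04},{"dx":0,"dy":0,"dz":0,"rx":0,"ry":0,"rz":6.65,"hand":0.04},{"dx":0,"dy":0,"dz":0,"rx":0,"ry":0,"rz":6.65,"hand":0.04}]' >/dev/null
python3 -m pendant '[{"dx":-0.034,"dy":0.009,"dz":0,"rx":0,"ry":0,"rz":0,"hand":0.04},{"dx":-0.034,"dy":0.009,"dz":0,"rx":0,"ry":0,"rz":0,"hand":0.04},{"dx":-0.034,"dy":0.009,"dz":0,"rx":0,"ry":0,"rz":0,"hand":0.04},{"dx":-0.034,"dy":0.009,"dz":0,"rx":0,"ry":0,"rz":0,"hand":0.04},{"dx":-0.034,"dy":0.009,"dz":0,"rx":0,"ry":0,"rz":0,"hand":0.04},{"dx":-0.034,"dy":0.009,"dz":0,"rx":0,"ry":0,"rz":0,"hand":0.04},{"dx":-0.034,"dy":0.009,"dz":0,"rx":0,"ry":0,"rz":0,"hand":0.04},{"dx":-0.034,"dy":0.009,"dz":0,"rx":0,"ry":0,"rz":0,"hand":0.04},{"dx":-0.034,"dy":0.009,"dz":0,"rx":0,"ry":0,"rz":0,"hand":0.04},{"dx":-0.034,"dy":0.009,"dz":0,"rx":0,"ry":0,"rz":0,"hand":0.04}]' >/dev/null
python3 -m pendant '[{"dx":-0.034,"dy":0.009,"dz":0,"rx":0,"ry":0,"rz":0,"hand":0.04},{"dx":-0.034,"dy":0.009,"dz":0,"rx":0,"ry":0,"rz":0,"hand":0.04},{"dx":-0.034,"dy":0.009,"dz":0,"rx":0,"ry":0,"rz":0,"hand":0.04},{"dx":-0.034,"dy":0.009,"dz":0,"rx":0,"ry":0,"rz":0,"hand":0.04},{"dx":-0.034,"dy":0.009,"dz":0,"rx":0,"ry":0,"rz":0,"hand":0.04},{"dx":-0.034,"dy":0.009,"dz":0,"rx":0,"ry":0,"rz":0,"hand":0.04},{"dx":-0.034,"dy":0.009,"dz":0,"rx":0,"ry":0,"rz":0,"hand":0.04},{"dx":-0.034,"dy":0.009,"dz":0,"rx":0,"ry":0,"rz":0,"hand":0.04},{"dx":-0.034,"dy":0.009,"dz":0,"rx":0,"ry":0,"rz":0,"hand":0.04},{"dx":-0.034,"dy":0.009,"dz":0,"rx":0,"ry":0,"rz":0,"hand":0.04},{"dx":0,"dy":0,"dz":0,"rx":0,"ry":0,"rz":0,"hand":0.04},{"dx":0,"dy":0,"dz":0,"rx":0,"ry":0,"rz":0,"hand":0.04}]'
python3 - <<'E'
from h import *; from rig import manip
s=manip.get_state();d=manip.get_image("wrist");cv2.imwrite("pics/w2.png",d["frame"][:,:,::-1])
M=R.from_euler("z",12,degrees=True).as_matrix()
o=np.array([.555,-.106,0])
print(w2pix(d,[o+M@[x,y,.032] for x in(-.06,.06) for y in(-.05,.05)],s).round())
print(w2pix(d,[o+M@[x,0,.08] for x in(-.023,.023)],s).round())
E
python3 go.py .555 -.106 .25 12
```

```text
clock: 2.85
position: [0.5591, -0.1073, 0.2496]
ee_rot: [-0.001, 0.63, 0.776, -0.0]
contact_force: [-1.1, 1.0, -0.1]
width: 0.0402
gripper_force: 0.0
[[230. 220.]
 [225. 138.]
 [326. 220.]
 [329. 138.]]
[[255. 191.]
 [299. 190.]]
pos [ 0.5584 -0.1059  0.2498] theta 11.92 rz -0.08 shift tool mm [ 0.6 -3.3 -0.2] F [-0.59 -0.38 -0.19] w 0.0401 grip 0.0 t 2.9
```

View pics/w2.png

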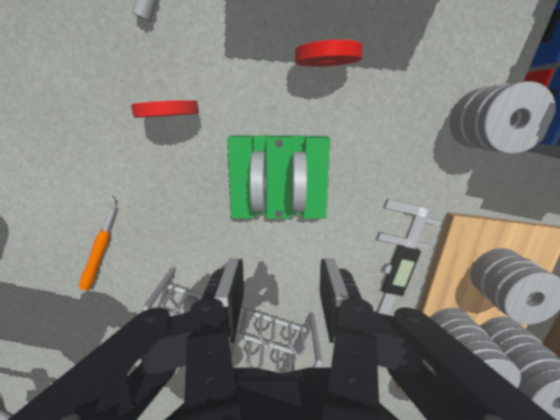

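The wrist view shows the block with corners at (229,136), (329,136), (231,220) and (328,220), about 1.5 px right of the prediction. The ring tops are near (257,183) and (300,182).

```bash
python3 go.py .579 -.1007 .044 12
```

```text
pos [ 0.5584 -0.1059  0.2498] theta 11.92 rz -0.08 shift tool mm [  0.8  21.2 205.8] F [-0.59 -0.38 -0.19] w 0.0401 grip 0.0 t 2.9
```

```bash
python3 -m pendant '[{"dx":0.001,"dy":0.021,"dz":0.03,"rx":0,"ry":0,"rz":0,"hand":0.033},{"dx":0,"dy":0,"dz":0.03,"rx":0,"ry":0,"rz":0,"hand":0.033},{"dx":0,"dy":0,"dz":0.025,"rx":0,"ry":0,"rz":0,"hand":0.033},{"dx":0,"dy":0,"dz":0.025,"rx":0,"ry":0,"rz":0,"hand":0.033},{"dx":0,"dy":0,"dz":0.02,"rx":0,"ry":0,"rz":0,"hand":0.033},{"dx":0,"dy":0,"dz":0,"rx":0,"ry":0,"rz":0,"hand":0.033},{"dx":0,"dy":0,"dz":0,"rx":0,"ry":0,"rz":0,"hand":0.033}]'; python3 go.py .579 -.1007 .044 12
python3 - <<'E'
from h import *; from rig import manip
s=manip.get_state();d=manip.get_image("wrist")
print(w2pix(d,[[.579,-.1007,.08],[.534,-.1103,.08],[.579,-.1007,.045]],s).round())
cv2.imwrite("pics/w3.png",cv2.resize(d["frame"][100:400,130:430,::-1],None,fx=2,fy=2))
E
```

```text
clock: 3.48
position: [0.5779, -0.0988, 0.1199]
ee_rot: [-0.001, 0.629, 0.778, -0.0]
contact_force: [0.5, 0.8, 0.1]
width: 0.0328
gripper_force: 0.0
pos [ 0.5779 -0.0988  0.1199] theta 12.09 rz 0.09 shift tool mm [-2.1  0.7 75.9] F [0.55 0.84 0.11] w 0.0328 grip 0.0 t 3.4833
[[281. 245.]
 [210. 245.]
 [281. 226.]]
```

View pics/w3.png

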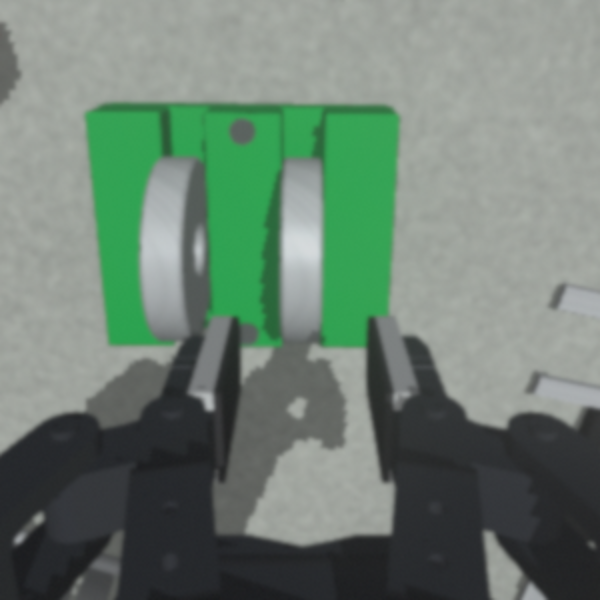

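The far ring is centred at crop (303,250) and the fingers straddle it symmetrically, with tips at (230,320) and (375,320). I'll descend and grip.

```bash
python3 -m pendant '[{"dx":-0.001,"dy":0,"dz":0.02,"rx":0,"ry":0,"rz":0,"hand":0.033},{"dx":0,"dy":0,"dz":0.02,"rx":0,"ry":0,"rz":0,"hand":0.033},{"dx":0,"dy":0,"dz":0.02,"rx":0,"ry":0,"rz":0,"hand":0.033},{"dx":0,"dy":0,"dz":0.015,"rx":0,"ry":0,"rz":0,"hand":0.033},{"dx":0,"dy":0,"dz":0,"rx":0,"ry":0,"rz":0,"hand":0.033},{"dx":0,"dy":0,"dz":0,"rx":0,"ry":0,"rz":0,"hand":0.01},{"dx":0,"dy":0,"dz":0,"rx":0,"ry":0,"rz":0,"hand":0.01},{"dx":0,"dy":0,"dz":0,"rx":0,"ry":0,"rz":0,"hand":0.01},{"dx":0,"dy":0,"dz":0,"rx":0,"ry":0,"rz":0,"hand":0.01},{"dx":0,"dy":0,"dz":0,"rx":0,"ry":0,"rz":0,"hand":0.01},{"dx":0,"dy":0,"dz":0,"rx":0,"ry":0,"rz":0,"hand":0.01},{"dx":0,"dy":0,"dz":0,"rx":0,"ry":0,"rz":0,"hand":0.01}]' 50; python3 go.py .579 -.1007 .044 12
```

```text
clock: 4.53
position: [0.579, -0.1015, 0.047]
ee_rot: [0.0, 0.629, 0.777, -0.0]
contact_force: [-4.1, -1.0, 6.7]
width: 0.0129
gripper_force: 52.0
pos [ 0.579  -0.1015  0.047 ] theta 12.01 rz 0.01 shift tool mm [0.8 0.1 3. ] F [-4.13 -1.03  6.74] w 0.0129 grip 52.0 t 4.5333
```

```bash
python3 -m pendant '[{"dx":0,"dy":0,"dz":-0.005,"rx":0,"ry":0,"rz":0,"hand":0.01},{"dx":0,"dy":0,"dz":-0.01,"rx":0,"ry":0,"rz":0,"hand":0.01},{"dx":0,"dy":0,"dz":-0.02,"rx":0,"ry":0,"rz":0,"hand":0.01},{"dx":0,"dy":0,"dz":-0.025,"rx":0,"ry":0,"rz":0,"hand":0.01},{"dx":0,"dy":0,"dz":-0.03,"rx":0,"ry":0,"rz":0,"hand":0.01},{"dx":0,"dy":0,"dz":-0.03,"rx":0,"ry":0,"rz":0,"hand":0.01},{"dx":0,"dy":0,"dz":-0.025,"rx":0,"ry":0,"rz":0,"hand":0.01},{"dx":0,"dy":0,"dz":0,"rx":0,"ry":0,"rz":7,"hand":0.01},{"dx":0,"dy":0,"dz":0,"rx":0,"ry":0,"rz":7,"hand":0.01},{"dx":0,"dy":0,"dz":0,"rx":0,"ry":0,"rz":7,"hand":0.01},{"dx":0,"dy":0,"dz":0,"rx":0,"ry":0,"rz":0,"hand":0.01}]'; python3 go.py .598 -.34 .19 -9
```

```text
clock: 5.45
position: [0.5798, -0.1012, 0.1912]
ee_rot: [0.001, 0.761, 0.649, 0.001]
contact_force: [-0.2, -0.4, -3.7]
width: 0.013
gripper_force: 50.6
pos [ 0.5798 -0.1012  0.1912] theta -9.1 rz -0.1 shift tool mm [-233.    55.3    1.2] F [-0.22 -0.42 -3.65] w 0.013 grip 50.6 t 5.45
```

```bash
python3 -m pendant '[{"dx":-0.015,"dy":0.004,"dz":0,"rx":0,"ry":0,"rz":0,"hand":0.01},{"dx":-0.029,"dy":0.007,"dz":0,"rx":0,"ry":0,"rz":0,"hand":0.01},{"dx":-0.029,"dy":0.007,"dz":0,"rx":0,"ry":0,"rz":0,"hand":0.01},{"dx":-0.03,"dy":0.007,"dz":0,"rx":0,"ry":0,"rz":0,"hand":0.01},{"dx":-0.03,"dy":0.007,"dz":0,"rx":0,"ry":0,"rz":0,"hand":0.01},{"dx":-0.03,"dy":0.007,"dz":0,"rx":0,"ry":0,"rz":0,"hand":0.01},{"dx":-0.03,"dy":0.007,"dz":0,"rx":0,"ry":0,"rz":0,"hand":0.01},{"dx":-0.025,"dy":0.006,"dz":0,"rx":0,"ry":0,"rz":0,"hand":0.01},{"dx":-0.015,"dy":0.003,"dz":0,"rx":0,"ry":0,"rz":0,"hand":0.01},{"dx":0,"dy":0,"dz":0,"rx":0,"ry":0,"rz":0,"hand":0.01},{"dx":0,"dy":0,"dz":0,"rx":0,"ry":0,"rz":0,"hand":0.01}]'; python3 go.py .598 -.34 .19 -9
python3 - <<'E'
from h import *; from rig import manip
s=manip.get_state();d=manip.get_image("wrist")
M=R.from_euler("z",-9,degrees=True).as_matrix();o=np.array([.533,-.330,0])
print("loops",w2pix(d,[o+M@[x,0,.0995] for x in(-.108,.108)],s).round(1).tolist(),"rings",w2pix(d,[o+M@[x,0,.083] for x in(-.066,-.022,.022,.066)],s).round(1).tolist())
cv2.imwrite("pics/w4.png",cv2.resize(d["frame"][60:360,80:480,::-1],None,fx=2,fy=2,interpolation=cv2.INTER_CUBIC))
E
```

```text
clock: 6.37
position: [0.5968, -0.3406, 0.1897]
ee_rot: [-0.001, 0.76, 0.649, 0.0]
contact_force: [-0.5, 1.1, -4.3]
width: 0.0135
gripper_force: 50.6
pos [ 0.5968 -0.3406  0.1897] theta -9.01 rz -0.01 shift tool mm [ 0.8  1.1 -0.3] F [-0.52  1.15 -4.31] w 0.0135 grip 50.6 t 6.3667
loops [[66.6, 217.1], [333.6, 217.1]] rings [[128.2, 210.8], [179.4, 210.8], [230.5, 210.8], [281.6, 210.8]]
```

View pics/w4.png

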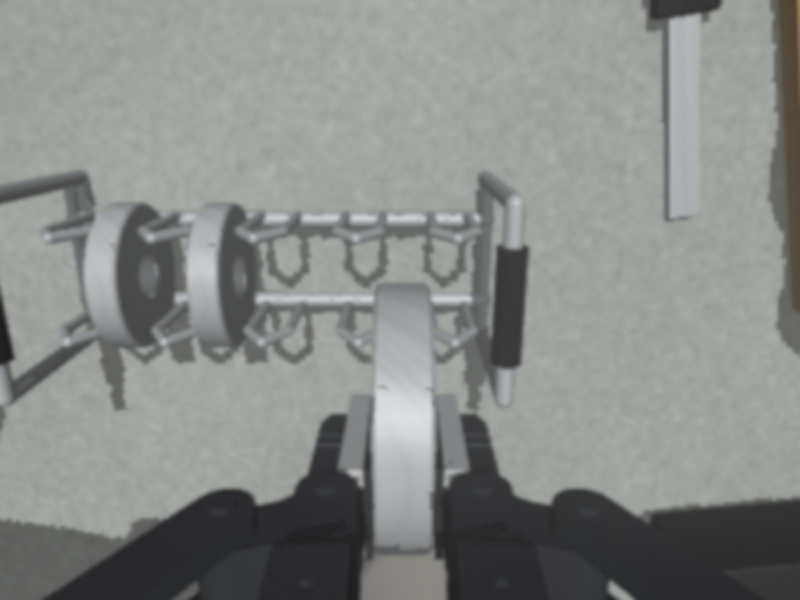

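The view shows the held ring at crop (403,400), the end loop's black grip at (510,307), the two rack rings with bands at u 84-118 and 188-218 (v 203-345), and the arches flanking the end slot at u 385 and 430.

```bash
cat > fit.py <<'E'
from h import *; from rig import manip; from scipy.optimize import least_squares
s=manip.get_state();d=manip.get_image("wrist")
px=lambda u,v:(80+u/2,60+v/2)
a=np.linspace(0,2*np.pi,400)
def model(p):
    M=R.from_euler("z",p[2],degrees=True).as_matrix();o=np.array([p[0],p[1],0]);W=lambda *q:w2pix(d,[o+M@np.array(q)],s)[0]
    r=[*(W(.108,0,.0995)-px(510.5,306))]
    for x,l,rr in((-.066,84,118),(-.022,188,218)):
        C=np.vstack([w2pix(d,(o+(M@np.c_[0*a+x+e,.035*np.cos(a),.048+.035*np.sin(a)].T).T),s) for e in(-.007,.007)])
        r+=[C[:,1].min()-px(0,203)[1],C[:,1].max()-px(0,346)[1],C[:,0].min()-px(l,0)[0]]
    r.append(W(.066,.024,.077)[0]-px(407,0)[0]); r.append(W(.022,.024,.077)[0]-px(320,0)[0])
    return np.array(r)
f=least_squares(model,[.533,-.33,-9],x_scale=[.01,.01,1],loss="soft_l1"); print(f.x,model(f.x).round(1)); print(model([.533,-.33,-9]).round(1))
M=R.from_euler("z",f.x[2],degrees=True).as_matrix()
for x in(.022,.066):print((M@[x,0,0])[:2]+f.x[:2])
# held ring: silhouette centre with tool
T=rot(s["ee_rot"]).as_matrix()
for c in(0,-.004,-.002,.002): 
    C=np.vstack([w2pix(d,s["position"]+(T@np.c_[.035*np.cos(a),0*a+e,c+.035*np.sin(a)].T).T,s) for e in(-.007,.007)]);print(c,C.min(0),C.max(0))
print(px(373,284))
E
python3 fit.py
```

```text
[ 0.53608381 -0.32677232 -8.58547578] [ 1.9  0.3 -0.6  0.9 -0.2 -0.9  0.6 -0.7  1.2 -7. ]
[-1.6  5.5  2.8  3.9 -2.4  2.8  4.  -3.1 -1.6 -9.5]
[ 0.55783728 -0.33005659]
[ 0.60134423 -0.33662511]
0 [261.42767289 207.65291425] [295.47598779 346.82672006]
-0.004 [260.7988947  209.98956235] [295.91580696 353.12795185]
-0.002 [261.11814097 208.8087404 ] [295.69249968 349.9335515 ]
0.002 [261.7279272  206.52347178] [295.26596575 343.80636575]
(266.5, 202.0)
```

```bash
python3 go.py .5995 -.339 .12 -8.8
```

```text
pos [ 0.5969 -0.3388  0.1901] theta -8.92 rz -0.12 shift tool mm [ 0.2  2.6 70.1] F [ 0.36 -0.18 -4.05] w 0.0131 grip 50.6 t 6.4667
```

```bash
python3 -m pendant '[{"dx":0.0005,"dy":0.0025,"dz":0.02,"rx":0,"ry":0,"rz":0,"hand":0.01},{"dx":0,"dy":0,"dz":0.02,"rx":0,"ry":0,"rz":0,"hand":0.01},{"dx":0,"dy":0,"dz":0.02,"rx":0,"ry":0,"rz":0,"hand":0.01},{"dx":0,"dy":0,"dz":0.01,"rx":0,"ry":0,"rz":0,"hand":0.01},{"dx":0,"dy":0,"dz":0.007,"rx":0,"ry":0,"rz":0,"hand":0.01},{"dx":0,"dy":0,"dz":0,"rx":0,"ry":0,"rz":0,"hand":0.01}]' 50 | egrep 'posi|contact'; python3 -m pendant '[{"dx":0,"dy":0,"dz":0.006,"rx":0,"ry":0,"rz":0,"hand":0.01},{"dx":0,"dy":0,"dz":0.006,"rx":0,"ry":0,"rz":0,"hand":0.01},{"dx":0,"dy":0,"dz":0,"rx":0,"ry":0,"rz":0,"hand":0.01}]'; python3 - <<'E'
from h import *; from rig import manip
s=manip.get_state();d=manip.get_image("wrist");cv2.imwrite("pics/w5.png",cv2.resize(d["frame"][100:360,80:480,::-1],None,fx=2,fy=2,interpolation=cv2.INTER_CUBIC))
E
```

```text
position: [0.5991, -0.3385, 0.1119]
contact_force: [-0.5, 1.4, -2.9]
clock: 7.22
position: [0.5994, -0.3397, 0.1008]
ee_rot: [-0.0, 0.76, 0.65, -0.0]
contact_force: [0.2, -0.0, -3.7]
width: 0.0133
gripper_force: 50.6
```

View pics/w5.png

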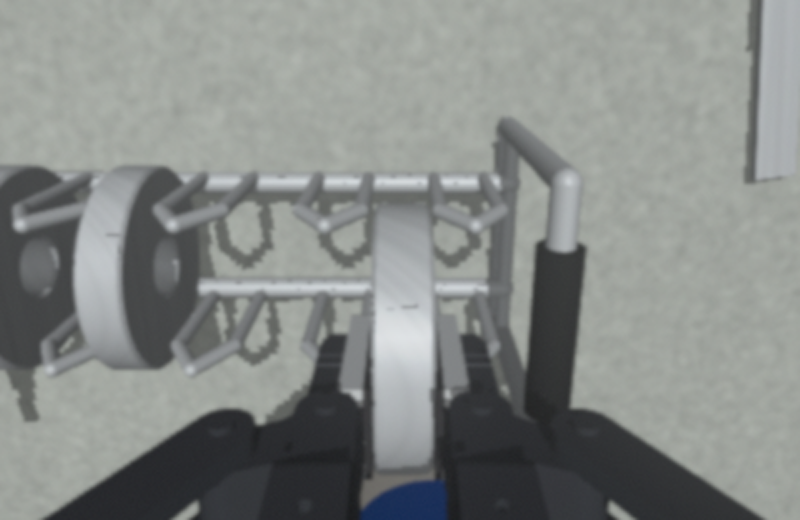

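The ring (u 373-434) sits centred between the arch legs at u≈370 and 437, with no contact force. I'll lower it gently.

```bash
python3 -m pendant '[{"dx":0,"dy":0,"dz":0.008,"rx":0,"ry":0,"rz":0,"hand":0.01},{"dx":0,"dy":0,"dz":0.008,"rx":0,"ry":0,"rz":0,"hand":0.01},{"dx":0,"dy":0,"dz":0,"rx":0,"ry":0,"rz":0,"hand":0.01}]' | egrep 'posi|contact'; python3 -m pendant '[{"dx":0,"dy":0,"dz":0.008,"rx":0,"ry":0,"rz":0,"hand":0.01},{"dx":0,"dy":0,"dz":0.008,"rx":0,"ry":0,"rz":0,"hand":0.01},{"dx":0,"dy":0,"dz":0.007,"rx":0,"ry":0,"rz":0,"hand":0.01},{"dx":0,"dy":0,"dz":0,"rx":0,"ry":0,"rz":0,"hand":0.01}]' | egrep 'posi|contact'; python3 -m pendant '[{"dx":0,"dy":0,"dz":0.003,"rx":0,"ry":0,"rz":0,"hand":0.01},{"dx":0,"dy":0,"dz":0.003,"rx":0,"ry":0,"rz":0,"hand":0.01},{"dx":0,"dy":0,"dz":0,"rx":0,"ry":0,"rz":0,"hand":0.01}]' | egrep 'posi|contact'
```

```text
position: [0.5985, -0.3393, 0.0832]
contact_force: [-1.4, 1.1, -3.5]
position: [0.5984, -0.3391, 0.0599]
contact_force: [0.2, 0.3, -3.8]
position: [0.5995, -0.3399, 0.0558]
contact_force: [-0.2, -0.2, -4.3]
```

```bash
for i in 1; do python3 -m pendant '[{"dx":0,"dy":0,"dz":0.002,"rx":0,"ry":0,"rz":0,"hand":0.01},{"dx":0,"dy":0,"dz":0.0015,"rx":0,"ry":0,"rz":0,"hand":0.01},{"dx":0,"dy":0,"dz":0,"rx":0,"ry":0,"rz":0,"hand":0.01},{"dx":0,"dy":0,"dz":0,"rx":0,"ry":0,"rz":0,"hand":0.01}]' | egrep 'posi|contact';done; python3 -m pendant '[{"dx":0,"dy":0,"dz":0.0015,"rx":0,"ry":0,"rz":0,"hand":0.01},{"dx":0,"dy":0,"dz":0,"rx":0,"ry":0,"rz":0,"hand":0.01},{"dx":0,"dy":0,"dz":0,"rx":0,"ry":0,"rz":0,"hand":0.01}]' | egrep 'posi|contact'
```

```text
position: [0.5996, -0.3399, 0.0528]
contact_force: [0.2, 0.6, -4.3]
position: [0.5996, -0.34, 0.0514]
contact_force: [-1.2, 0.0, -3.2]
```

```bash
python3 -m pendant '[{"dx":0,"dy":0,"dz":0.001,"rx":0,"ry":0,"rz":0,"hand":0.01},{"dx":0,"dy":0,"dz":0,"rx":0,"ry":0,"rz":0,"hand":0.01},{"dx":0,"dy":0,"dz":0,"rx":0,"ry":0,"rz":0,"hand":0.01}]' | egrep 'posi|contact'; python3 -m pendant '[{"dx":0,"dy":0,"dz":0.001,"rx":0,"ry":0,"rz":0,"hand":0.01},{"dx":0,"dy":0,"dz":0,"rx":0,"ry":0,"rz":0,"hand":0.01},{"dx":0,"dy":0,"dz":0,"rx":0,"ry":0,"rz":0,"hand":0.01}]' | egrep 'posi|contact'
```

```text
position: [0.5997, -0.34, 0.0511]
contact_force: [-2.8, 0.1, 1.7]
position: [0.5997, -0.3401, 0.0509]
contact_force: [-4.1, 1.0, 7.4]
```

Contact at TCP z 0.051: the ring is seated. I'll release it and lift.

```bash
python3 -m pendant '[{"dx":0,"dy":0,"dz":-0.001,"rx":0,"ry":0,"rz":0,"hand":0.01},{"dx":0,"dy":0,"dz":0,"rx":0,"ry":0,"rz":0,"hand":0.018},{"dx":0,"dy":0,"dz":0,"rx":0,"ry":0,"rz":0,"hand":0.026},{"dx":0,"dy":0,"dz":0,"rx":0,"ry":0,"rz":0,"hand":0.03},{"dx":0,"dy":0,"dz":0,"rx":0,"ry":0,"rz":0,"hand":0.03},{"dx":0,"dy":0,"dz":-0.01,"rx":0,"ry":0,"rz":0,"hand":0.03},{"dx":0,"dy":0,"dz":-0.015,"rx":0,"ry":0,"rz":0,"hand":0.03},{"dx":0,"dy":0,"dz":-0.02,"rx":0,"ry":0,"rz":0,"hand":0.03},{"dx":0,"dy":0,"dz":-0.025,"rx":0,"ry":0,"rz":0,"hand":0.03},{"dx":0,"dy":0,"dz":-0.03,"rx":0,"ry":0,"rz":0,"hand":0.03},{"dx":0,"dy":0,"dz":-0.03,"rx":0,"ry":0,"rz":0,"hand":0.03},{"dx":0,"dy":0,"dz":0,"rx":0,"ry":0,"rz":0,"hand":0.03}]'
python3 - <<'E'
from h import *; from rig import manip
d=manip.get_image("wrist");cv2.imwrite("pics/w6.png",d["frame"][:,:,::-1])
E
python3 go.py .5345 -.1105 .13 12
```

```text
clock: 10.18
position: [0.6037, -0.3424, 0.188]
ee_rot: [0.007, 0.76, 0.649, 0.002]
contact_force: [0.3, -0.4, 1.1]
width: 0.0302
gripper_force: 0.0
pos [ 0.6026 -0.3416  0.185 ] theta -8.99 rz -20.99 shift tool mm [240.2 -18.5  55. ] F [ 0.59 -0.07 -0.21] w 0.0298 grip 0.0 t 10.2333
```

```bash
python3 -m pendant '[{"dx":0,"dy":0,"dz":0,"rx":0,"ry":0,"rz":-7,"hand":0.033},{"dx":0,"dy":0,"dz":0,"rx":0,"ry":0,"rz":-7,"hand":0.033},{"dx":0,"dy":0,"dz":0,"rx":0,"ry":0,"rz":-7,"hand":0.033},{"dx":0.03,"dy":-0.002,"dz":0,"rx":0,"ry":0,"rz":0,"hand":0.033},{"dx":0.03,"dy":-0.002,"dz":0,"rx":0,"ry":0,"rz":0,"hand":0.033},{"dx":0.03,"dy":-0.002,"dz":0,"rx":0,"ry":0,"rz":0,"hand":0.033},{"dx":0.03,"dy":-0.002,"dz":0,"rx":0,"ry":0,"rz":0,"hand":0.033},{"dx":0.03,"dy":-0.002,"dz":0,"rx":0,"ry":0,"rz":0,"hand":0.033},{"dx":0.03,"dy":-0.002,"dz":0,"rx":0,"ry":0,"rz":0,"hand":0.033},{"dx":0.03,"dy":-0.002,"dz":0,"rx":0,"ry":0,"rz":0,"hand":0.033},{"dx":0.03,"dy":-0.002,"dz":0,"rx":0,"ry":0,"rz":0,"hand":0.033},{"dx":0,"dy":0,"dz":0,"rx":0,"ry":0,"rz":0,"hand":0.033}]'>/dev/null; python3 -m pendant '[{"dx":0,"dy":0,"dz":0,"rx":0,"ry":0,"rz":0,"hand":0.033},{"dx":0,"dy":0,"dz":0,"rx":0,"ry":0,"rz":0,"hand":0.033},{"dx":0,"dy":0,"dz":0,"rx":0,"ry":0,"rz":0,"hand":0.033}]'; python3 go.py .5345 -.1105 .12 12
```

```text
clock: 11.48
position: [0.5347, -0.1095, 0.1799]
ee_rot: [0.0, 0.63, 0.777, -0.0]
contact_force: [-0.7, -0.2, 1.2]
width: 0.0327
gripper_force: 0.0
pos [ 0.5347 -0.1095  0.1799] theta 11.96 rz -0.04 shift tool mm [-0.9 -0.4 59.9] F [-0.68 -0.2   1.16] w 0.0327 grip 0.0 t 11.4833
```

```bash
python3 -m pendant '[{"dx":-0.001,"dy":0,"dz":0.02,"rx":0,"ry":0,"rz":0,"hand":0.033},{"dx":0,"dy":0,"dz":0.03,"rx":0,"ry":0,"rz":0,"hand":0.033},{"dx":0,"dy":0,"dz":0.02,"rx":0,"ry":0,"rz":0,"hand":0.033},{"dx":0,"dy":0,"dz":0.01,"rx":0,"ry":0,"rz":0,"hand":0.033},{"dx":0,"dy":0,"dz":0.01,"rx":0,"ry":0,"rz":0,"hand":0.033},{"dx":0,"dy":0,"dz":0,"rx":0,"ry":0,"rz":0,"hand":0.033}]' | egrep 'posi|contact'; python3 -m pendant '[{"dx":0,"dy":0,"dz":0.015,"rx":0,"ry":0,"rz":0,"hand":0.033},{"dx":0,"dy":0,"dz":0.015,"rx":0,"ry":0,"rz":0,"hand":0.033},{"dx":0,"dy":0,"dz":0.014,"rx":0,"ry":0,"rz":0,"hand":0.033},{"dx":0,"dy":0,"dz":0,"rx":0,"ry":0,"rz":0,"hand":0.033},{"dx":0,"dy":0,"dz":0,"rx":0,"ry":0,"rz":0,"hand":0.01},{"dx":0,"dy":0,"dz":0,"rx":0,"ry":0,"rz":0,"hand":0.01},{"dx":0,"dy":0,"dz":0,"rx":0,"ry":0,"rz":0,"hand":0.01},{"dx":0,"dy":0,"dz":0,"rx":0,"ry":0,"rz":0,"hand":0.01},{"dx":0,"dy":0,"dz":0,"rx":0,"ry":0,"rz":0,"hand":0.01},{"dx":0,"dy":0,"dz":0,"rx":0,"ry":0,"rz":0,"hand":0.01},{"dx":0,"dy":0,"dz":0,"rx":0,"ry":0,"rz":0,"hand":0.01}]'; python3 go.py .5345 -.1105 .046 12
```

```text
position: [0.5336, -0.1099, 0.0885]
contact_force: [-0.2, 0.7, -0.0]
clock: 12.9
position: [0.534, -0.11, 0.0473]
ee_rot: [0.0, 0.629, 0.777, -0.0]
contact_force: [-4.8, -1.6, 6.9]
width: 0.0131
gripper_force: 52.0
pos [ 0.534  -0.11    0.0473] theta 12.03 rz 0.03 shift tool mm [-0.6  0.4  1.3] F [-4.81 -1.59  6.94] w 0.0131 grip 52.0 t 12.9
```

```bash
python3 -m pendant '[{"dx":0,"dy":0,"dz":-0.005,"rx":0,"ry":0,"rz":0,"hand":0.01},{"dx":0,"dy":0,"dz":-0.01,"rx":0,"ry":0,"rz":0,"hand":0.01},{"dx":0,"dy":0,"dz":-0.02,"rx":0,"ry":0,"rz":0,"hand":0.01},{"dx":0,"dy":0,"dz":-0.025,"rx":0,"ry":0,"rz":0,"hand":0.01},{"dx":0,"dy":0,"dz":-0.03,"rx":0,"ry":0,"rz":0,"hand":0.01},{"dx":0,"dy":0,"dz":-0.03,"rx":0,"ry":0,"rz":0,"hand":0.01},{"dx":0,"dy":0,"dz":-0.02,"rx":0,"ry":0,"rz":0,"hand":0.01},{"dx":0,"dy":0,"dz":0,"rx":0,"ry":0,"rz":7,"hand":0.01},{"dx":0,"dy":0,"dz":0,"rx":0,"ry":0,"rz":7,"hand":0.01},{"dx":0,"dy":0,"dz":0,"rx":0,"ry":0,"rz":7,"hand":0.01},{"dx":0,"dy":0,"dz":0,"rx":0,"ry":0,"rz":0,"hand":0.01}]'; python3 go.py .556 -.333 .185 -9
```

```text
clock: 13.82
position: [0.5351, -0.1091, 0.1871]
ee_rot: [0.001, 0.761, 0.649, 0.001]
contact_force: [0.6, -0.0, -4.5]
width: 0.0135
gripper_force: 50.5
pos [ 0.5351 -0.1091  0.1871] theta -9.1 rz -0.1 shift tool mm [-217.9   55.7    2.1] F [ 0.58 -0.04 -4.53] w 0.0135 grip 50.5 t 13.8167
```

```bash
python3 -m pendant '[{"dx":-0.013,"dy":0.004,"dz":0,"rx":0,"ry":0,"rz":0,"hand":0.01},{"dx":-0.028,"dy":0.007,"dz":0,"rx":0,"ry":0,"rz":0,"hand":0.01},{"dx":-0.028,"dy":0.007,"dz":0,"rx":0,"ry":0,"rz":0,"hand":0.01},{"dx":-0.028,"dy":0.007,"dz":0,"rx":0,"ry":0,"rz":0,"hand":0.01},{"dx":-0.028,"dy":0.007,"dz":0,"rx":0,"ry":0,"rz":0,"hand":0.01},{"dx":-0.028,"dy":0.007,"dz":0,"rx":0,"ry":0,"rz":0,"hand":0.01},{"dx":-0.028,"dy":0.007,"dz":0,"rx":0,"ry":0,"rz":0,"hand":0.01},{"dx":-0.024,"dy":0.006,"dz":0,"rx":0,"ry":0,"rz":0,"hand":0.01},{"dx":-0.013,"dy":0.004,"dz":0,"rx":0,"ry":0,"rz":0,"hand":0.01},{"dx":0,"dy":0,"dz":0,"rx":0,"ry":0,"rz":0,"hand":0.01},{"dx":0,"dy":0,"dz":0,"rx":0,"ry":0,"rz":0,"hand":0.01},{"dx":0,"dy":0,"dz":0,"rx":0,"ry":0,"rz":0,"hand":0.01}]' ; python3 go.py .556 -.333 .1 -9
```

```text
clock: 14.82
position: [0.5553, -0.3324, 0.186]
ee_rot: [-0.001, 0.76, 0.65, 0.0]
contact_force: [-0.1, 0.6, -3.9]
width: 0.0132
gripper_force: 50.6
pos [ 0.5553 -0.3324  0.186 ] theta -8.93 rz 0.07 shift tool mm [-0.4  0.8 86. ] F [-0.09  0.6  -3.86] w 0.0132 grip 50.6 t 14.8167
```

Now I'll descend to z 0.101 and check the seating numerically.

```bash
python3 -m pendant '[{"dx":-0.0005,"dy":0.0007,"dz":0.02,"rx":0,"ry":0,"rz":0,"hand":0.01},{"dx":0,"dy":0,"dz":0.02,"rx":0,"ry":0,"rz":0,"hand":0.01},{"dx":0,"dy":0,"dz":0.02,"rx":0,"ry":0,"rz":0,"hand":0.01},{"dx":0,"dy":0,"dz":0.013,"rx":0,"ry":0,"rz":0,"hand":0.01},{"dx":0,"dy":0,"dz":0.006,"rx":0,"ry":0,"rz":0,"hand":0.01},{"dx":0,"dy":0,"dz":0.006,"rx":0,"ry":0,"rz":0,"hand":0.01},{"dx":0,"dy":0,"dz":0,"rx":0,"ry":0,"rz":0,"hand":0.01},{"dx":0,"dy":0,"dz":0,"rx":0,"ry":0,"rz":0,"hand":0.01}]' | egrep 'posi|contact'; python3 -m pendant '[{"dx":0,"dy":0,"dz":0.008,"rx":0,"ry":0,"rz":0,"hand":0.01},{"dx":0,"dy":0,"dz":0.008,"rx":0,"ry":0,"rz":0,"hand":0.01},{"dx":0,"dy":0,"dz":0,"rx":0,"ry":0,"rz":0,"hand":0.01}]' | egrep 'posi|contact'
```

```text
position: [0.5566, -0.3339, 0.102]
contact_force: [-0.1, -0.3, -2.3]
position: [0.5552, -0.3335, 0.0838]
contact_force: [-0.2, -0.1, -3.9]
```

```bash
python3 -m pendant '[{"dx":0,"dy":0,"dz":0.008,"rx":0,"ry":0,"rz":0,"hand":0.01},{"dx":0,"dy":0,"dz":0.008,"rx":0,"ry":0,"rz":0,"hand":0.01},{"dx":0,"dy":0,"dz":0.007,"rx":0,"ry":0,"rz":0,"hand":0.01},{"dx":0,"dy":0,"dz":0.003,"rx":0,"ry":0,"rz":0,"hand":0.01},{"dx":0,"dy":0,"dz":0.003,"rx":0,"ry":0,"rz":0,"hand":0.01},{"dx":0,"dy":0,"dz":0,"rx":0,"ry":0,"rz":0,"hand":0.01}]' | egrep 'posi|contact'; python3 -m pendant '[{"dx":0,"dy":0,"dz":0.002,"rx":0,"ry":0,"rz":0,"hand":0.01},{"dx":0,"dy":0,"dz":0.001,"rx":0,"ry":0,"rz":0,"hand":0.01},{"dx":0,"dy":0,"dz":0,"rx":0,"ry":0,"rz":0,"hand":0.01},{"dx":0,"dy":0,"dz":0,"rx":0,"ry":0,"rz":0,"hand":0.01}]' | egrep 'posi|contact'; python3 -m pendant '[{"dx":0,"dy":0,"dz":0.001,"rx":0,"ry":0,"rz":0,"hand":0.01},{"dx":0,"dy":0,"dz":0,"rx":0,"ry":0,"rz":0,"hand":0.01},{"dx":0,"dy":0,"dz":0,"rx":0,"ry":0,"rz":0,"hand":0.01}]' | egrep 'posi|contact'
```

```text
position: [0.5557, -0.334, 0.0553]
contact_force: [0.7, -0.6, -4.0]
position: [0.5562, -0.3343, 0.0535]
contact_force: [-0.3, 0.1, -3.0]
position: [0.5561, -0.3342, 0.0523]
contact_force: [-1.0, 0.7, -4.3]
```

```bash
python3 -m pendant '[{"dx":0,"dy":0,"dz":0.001,"rx":0,"ry":0,"rz":0,"hand":0.01},{"dx":0,"dy":0,"dz":0,"rx":0,"ry":0,"rz":0,"hand":0.01},{"dx":0,"dy":0,"dz":0,"rx":0,"ry":0,"rz":0,"hand":0.01}]' | egrep 'posi|contact'; python3 -m pendant '[{"dx":0,"dy":0,"dz":0.001,"rx":0,"ry":0,"rz":0,"hand":0.01},{"dx":0,"dy":0,"dz":0,"rx":0,"ry":0,"rz":0,"hand":0.01},{"dx":0,"dy":0,"dz":0,"rx":0,"ry":0,"rz":0,"hand":0.01}]' | egrep 'posi|contact'
```

```text
position: [0.5563, -0.3343, 0.0514]
contact_force: [-0.2, -0.9, -3.5]
position: [0.5563, -0.3343, 0.0512]
contact_force: [-2.1, 1.1, 4.5]
```

```bash
python3 -m pendant '[{"dx":0,"dy":0,"dz":-0.001,"rx":0,"ry":0,"rz":0,"hand":0.01},{"dx":0,"dy":0,"dz":0,"rx":0,"ry":0,"rz":0,"hand":0.018},{"dx":0,"dy":0,"dz":0,"rx":0,"ry":0,"rz":0,"hand":0.026},{"dx":0,"dy":0,"dz":0,"rx":0,"ry":0,"rz":0,"hand":0.03},{"dx":0,"dy":0,"dz":0,"rx":0,"ry":0,"rz":0,"hand":0.03},{"dx":0,"dy":0,"dz":-0.01,"rx":0,"ry":0,"rz":0,"hand":0.03},{"dx":0,"dy":0,"dz":-0.015,"rx":0,"ry":0,"rz":0,"hand":0.03},{"dx":0,"dy":0,"dz":-0.02,"rx":0,"ry":0,"rz":0,"hand":0.03},{"dx":0,"dy":0,"dz":-0.03,"rx":0,"ry":0,"rz":0,"hand":0.03},{"dx":0,"dy":0,"dz":-0.04,"rx":0,"ry":0,"rz":0,"hand":0.03},{"dx":0,"dy":0,"dz":-0.04,"rx":0,"ry":0,"rz":0,"hand":0.03},{"dx":0,"dy":0,"dz":-0.02,"rx":0,"ry":0,"rz":0,"hand":0.03}]' >/dev/null
python3 -m pendant '[{"dx":0,"dy":0,"dz":-0.02,"rx":0,"ry":0,"rz":0,"hand":0.03},{"dx":0,"dy":0,"dz":0,"rx":0,"ry":0,"rz":0,"hand":0.03},{"dx":0,"dy":0,"dz":0,"rx":0,"ry":0,"rz":0,"hand":0.03}]'
python3 - <<'E'
from h import *; from rig import manip
s=manip.get_state();d=manip.get_image("wrist");cv2.imwrite("pics/w7.png",d["frame"][:,:,::-1])
E
python3 go.py .4164 .2412 .25 7.6
```

```text
clock: 18.57
position: [0.5565, -0.3345, 0.2481]
ee_rot: [0.002, 0.76, 0.649, 0.0]
contact_force: [-0.7, -0.2, -0.2]
width: 0.0299
gripper_force: 0.0
pos [ 0.5558 -0.334   0.2462] theta -9.0 rz -16.6 shift tool mm [588.6 -62.1  -3.8] F [-0.62  0.63  0.09] w 0.0299 grip 0.0 t 18.6167
```

```bash
python3 -m pendant '[{"dx":0,"dy":0,"dz":0,"rx":0,"ry":0,"rz":-5.6,"hand":0.045},{"dx":0,"dy":0,"dz":0,"rx":0,"ry":0,"rz":-5.5,"hand":0.045},{"dx":0,"dy":0,"dz":0,"rx":0,"ry":0,"rz":-5.5,"hand":0.045},{"dx":0.015,"dy":-0.002,"dz":0,"rx":0,"ry":0,"rz":0,"hand":0.045},{"dx":0.032,"dy":-0.003,"dz":0,"rx":0,"ry":0,"rz":0,"hand":0.045},{"dx":0.032,"dy":-0.003,"dz":0,"rx":0,"ry":0,"rz":0,"hand":0.045},{"dx":0.032,"dy":-0.003,"dz":0,"rx":0,"ry":0,"rz":0,"hand":0.045},{"dx":0.032,"dy":-0.003,"dz":0,"rx":0,"ry":0,"rz":0,"hand":0.045},{"dx":0.032,"dy":-0.003,"dz":0,"rx":0,"ry":0,"rz":0,"hand":0.045},{"dx":0.032,"dy":-0.003,"dz":0,"rx":0,"ry":0,"rz":0,"hand":0.045},{"dx":0.032,"dy":-0.003,"dz":0,"rx":0,"ry":0,"rz":0,"hand":0.045},{"dx":0.032,"dy":-0.003,"dz":0,"rx":0,"ry":0,"rz":0,"hand":0.045}]'>/dev/null
python3 -m pendant '[{"dx":0.032,"dy":-0.004,"dz":0,"rx":0,"ry":0,"rz":0,"hand":0.045},{"dx":0.032,"dy":-0.004,"dz":0,"rx":0,"ry":0,"rz":0,"hand":0.045},{"dx":0.032,"dy":-0.004,"dz":0,"rx":0,"ry":0,"rz":0,"hand":0.045},{"dx":0.032,"dy":-0.004,"dz":0,"rx":0,"ry":0,"rz":0,"hand":0.045},{"dx":0.032,"dy":-0.004,"dz":0,"rx":0,"ry":0,"rz":0,"hand":0.045},{"dx":0.032,"dy":-0.004,"dz":0,"rx":0,"ry":0,"rz":0,"hand":0.045},{"dx":0.032,"dy":-0.004,"dz":0,"rx":0,"ry":0,"rz":0,"hand":0.045},{"dx":0.032,"dy":-0.004,"dz":0,"rx":0,"ry":0,"rz":0,"hand":0.045},{"dx":0.03,"dy":-0.004,"dz":0,"rx":0,"ry":0,"rz":0,"hand":0.045},{"dx":0.015,"dy":0,"dz":0,"rx":0,"ry":0,"rz":0,"hand":0.045},{"dx":0,"dy":0,"dz":0,"rx":0,"ry":0,"rz":0,"hand":0.045},{"dx":0,"dy":0,"dz":0,"rx":0,"ry":0,"rz":0,"hand":0.045}]'
python3 - <<'E'
from h import *; from rig import manip
s=manip.get_state();d=manip.get_image("wrist");f=d["frame"][:,:,::-1].copy();cv2.imwrite("pics/w8.png",f)
M=R.from_euler("z",7.6,degrees=True).as_matrix();o=np.array([.4164,.2412,.157])
print(w2pix(d,[o+M@[0,y,0] for y in(-.064,0,.064)],s).round(1).tolist(),w2pix(d,[o+M@[.045,y,0] for y in(-.144,0,.144)],s).round(1).tolist())
t=manip.get_image("top")["frame"][:,:,::-1]; c=np.zeros((600,800,3),np.uint8)
w=cv2.imread("pics/w7.png"); c[:300,:400]=cv2.resize(w,(400,300)); c[:420,400:800]=f[:,80:480]
c[420:,400:640]=cv2.resize(t[240:300,360:440],(240,180)) if False else 0
c[300:600,:400]=cv2.resize(t[170:290,330:490],(400,300),interpolation=cv2.INTER_CUBIC)
cv2.imwrite("pics/c3.png",c)
E
python3 go.py .4164 .2412 .25 7.6
```

```text
clock: 20.62
position: [0.4179, 0.2246, 0.2447]
ee_rot: [-0.001, 0.658, 0.753, -0.002]
contact_force: [0.5, -0.4, -0.4]
width: 0.0451
gripper_force: 0.0
[[281.0, 270.6], [281.1, 198.0], [281.3, 111.9]] [[329.1, 347.0], [338.6, 198.1], [352.7, -21.2]]
pos [0.4186 0.2236 0.2453] theta 7.58 rz -0.02 shift tool mm [17.7  0.1 -4.7] F [ 0.7  -0.81  0.42] w 0.0449 grip 0.0 t 20.7167
```

View pics/c3.png

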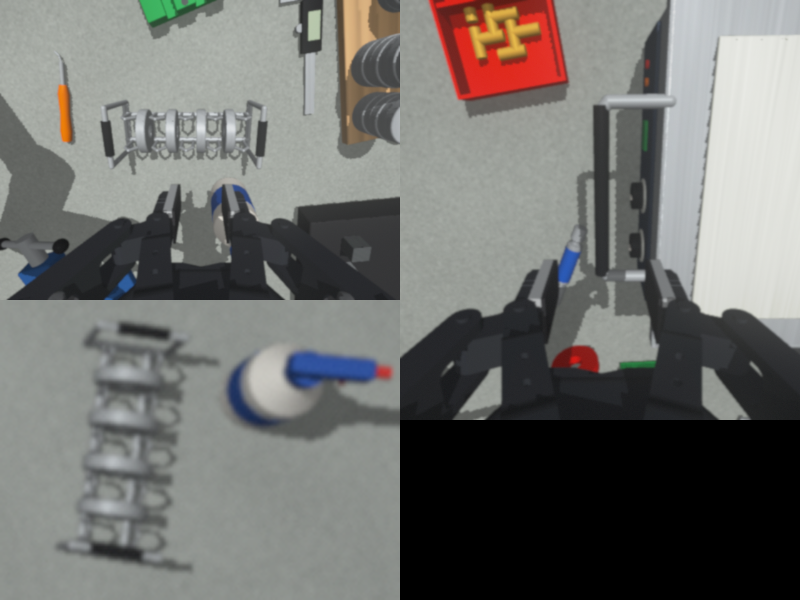

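All four rings stand evenly in the rack in both the wrist and top views. The handle bar is at wrist u≈280 (v 105-275), matching the prediction of 281 and centred between the fingers. I'll descend and pinch the bar.

```bash
python3 -m pendant '[{"dx":0.0175,"dy":0,"dz":0.02,"rx":0,"ry":0,"rz":0,"hand":0.045},{"dx":0,"dy":0,"dz":0.025,"rx":0,"ry":0,"rz":0,"hand":0.045},{"dx":0,"dy":0,"dz":0.015,"rx":0,"ry":0,"rz":0,"hand":0.045},{"dx":0,"dy":0,"dz":0,"rx":0,"ry":0,"rz":0,"hand":0.045},{"dx":0,"dy":0,"dz":0,"rx":0,"ry":0,"rz":0,"hand":0.045}]' | egrep 'posi|contact'; python3 -m pendant '[{"dx":0,"dy":0,"dz":0.015,"rx":0,"ry":0,"rz":0,"hand":0.045},{"dx":0,"dy":0,"dz":0.015,"rx":0,"ry":0,"rz":0,"hand":0.045},{"dx":0,"dy":0,"dz":0.017,"rx":0,"ry":0,"rz":0,"hand":0.045},{"dx":0,"dy":0,"dz":0,"rx":0,"ry":0,"rz":0,"hand":0.045},{"dx":0,"dy":0,"dz":0,"rx":0,"ry":0,"rz":0,"hand":0.045}]'; python3 go.py .4164 .2412 .137 7.6
```

```text
position: [0.4165, 0.2407, 0.1857]
contact_force: [0.1, -0.1, 0.6]
clock: 21.55
position: [0.4172, 0.2415, 0.14]
ee_rot: [0.0, 0.659, 0.752, 0.0]
contact_force: [-0.5, 0.6, -0.2]
width: 0.0449
gripper_force: 0.0
pos [0.4172 0.2415 0.14  ] theta 7.55 rz -0.05 shift tool mm [-0.2 -0.8  3. ] F [-0.51  0.63 -0.16] w 0.0449 grip 0.0 t 21.55
```

```bash
python3 -m pendant '[{"dx":0,"dy":0,"dz":0.003,"rx":0,"ry":0,"rz":0,"hand":0.03},{"dx":0,"dy":0,"dz":0,"rx":0,"ry":0,"rz":0,"hand":0.02},{"dx":0,"dy":0,"dz":0,"rx":0,"ry":0,"rz":0,"hand":0.005},{"dx":0,"dy":0,"dz":0,"rx":0,"ry":0,"rz":0,"hand":0.005},{"dx":0,"dy":0,"dz":0,"rx":0,"ry":0,"rz":0,"hand":0.005},{"dx":0,"dy":0,"dz":0,"rx":0,"ry":0,"rz":0,"hand":0.005},{"dx":0,"dy":0,"dz":0,"rx":0,"ry":0,"rz":0,"hand":0.005},{"dx":0,"dy":0,"dz":0,"rx":0,"ry":0,"rz":0,"hand":0.005}]' 60; python3 go.py .4164 .2412 .137 7.6
python3 - <<'E'
import numpy as np
r=.265
for a in np.arange(0,46,5): t=np.radians(a);print(a,round(r*(1-np.cos(t))*1e3,1),round(r*np.sin(t)*1e3,1))
E
```

```text
clock: 22.22
position: [0.4152, 0.2417, 0.1373]
ee_rot: [-0.001, 0.659, 0.753, -0.001]
contact_force: [-4.9, -1.6, 5.0]
width: 0.0102
gripper_force: 58.4
pos [0.4152 0.2417 0.1373] theta 7.62 rz 0.02 shift tool mm [-0.7  1.1  0.3] F [-4.89 -1.57  4.96] w 0.0102 grip 58.4 t 22.2167
0 0.0 0.0
5 1.0 23.1
10 4.0 46.0
15 9.0 68.6
20 16.0 90.6
25 24.8 112.0
30 35.5 132.5
35 47.9 152.0
40 62.0 170.3
45 77.6 187.4
```

```bash
python3 -m pendant '[{"dx":0,"dy":0.0003,"dz":-0.0115,"rx":0,"ry":0,"rz":0,"hand":0.005},{"dx":0,"dy":0.0007,"dz":-0.0115,"rx":0,"ry":0,"rz":0,"hand":0.005},{"dx":0,"dy":0.0012,"dz":-0.0115,"rx":0,"ry":0,"rz":0,"hand":0.005},{"dx":0,"dy":0.0018,"dz":-0.0115,"rx":0,"ry":0,"rz":0,"hand":0.005},{"dx":0,"dy":0,"dz":0,"rx":0,"ry":0,"rz":0,"hand":0.005}]'; python3 go.py .4164 .2412 .137 7.6
```

```text
clock: 22.63
position: [0.4191, 0.2423, 0.1838]
ee_rot: [-0.001, 0.659, 0.753, -0.001]
contact_force: [-3.9, 0.4, -2.3]
width: 0.0102
gripper_force: 58.4
pos [0.4191 0.2423 0.1838] theta 7.62 rz 0.02 shift tool mm [-0.7 -2.8 46.8] F [-3.91  0.42 -2.3 ] w 0.0102 grip 58.4 t 22.6333
```

Good: about 10° open and the force is as expected. I'll continue to 30°.

```bash
python3 -m pendant '[{"dx":0,"dy":0.0023,"dz":-0.0113,"rx":0,"ry":0,"rz":0,"hand":0.005},{"dx":0,"dy":0.0027,"dz":-0.0113,"rx":0,"ry":0,"rz":0,"hand":0.005},{"dx":0,"dy":0.0033,"dz":-0.011,"rx":0,"ry":0,"rz":0,"hand":0.005},{"dx":0,"dy":0.0037,"dz":-0.011,"rx":0,"ry":0,"rz":0,"hand":0.005},{"dx":0,"dy":0.0042,"dz":-0.0107,"rx":0,"ry":0,"rz":0,"hand":0.005},{"dx":0,"dy":0.0046,"dz":-0.0107,"rx":0,"ry":0,"rz":0,"hand":0.005},{"dx":0,"dy":0.0052,"dz":-0.0103,"rx":0,"ry":0,"rz":0,"hand":0.005},{"dx":0,"dy":0.0055,"dz":-0.0102,"rx":0,"ry":0,"rz":0,"hand":0.005},{"dx":0,"dy":0,"dz":0,"rx":0,"ry":0,"rz":0,"hand":0.005}]'; python3 go.py .4152 .2417 .1373 7.6
```

```text
clock: 23.38
position: [0.449, 0.2465, 0.2702]
ee_rot: [-0.002, 0.659, 0.753, -0.002]
contact_force: [-6.7, -0.7, 0.8]
width: 0.0099
gripper_force: 58.7
pos [0.449  0.2465 0.2702] theta 7.63 rz 0.03 shift tool mm [ -0.3 -34.1 132.9] F [-6.67 -0.71  0.81] w 0.0099 grip 58.7 t 23.3833
```

```bash
python3 -m pendant '[{"dx":0,"dy":0.0055,"dz":-0.0098,"rx":0,"ry":0,"rz":0,"hand":0.005},{"dx":0,"dy":0.006,"dz":-0.0097,"rx":0,"ry":0,"rz":0,"hand":0.005},{"dx":0,"dy":0.0068,"dz":-0.0092,"rx":0,"ry":0,"rz":0,"hand":0.005},{"dx":0,"dy":0.0072,"dz":-0.0091,"rx":0,"ry":0,"rz":0,"hand":0.005},{"dx":0,"dy":0.005,"dz":-0.0058,"rx":0,"ry":0,"rz":0,"hand":0.005},{"dx":0,"dy":0.005,"dz":-0.0057,"rx":0,"ry":0,"rz":0,"hand":0.005},{"dx":0,"dy":0.005,"dz":-0.0056,"rx":0,"ry":0,"rz":0,"hand":0.005},{"dx":0,"dy":0,"dz":0,"rx":0,"ry":0,"rz":0,"hand":0.005},{"dx":0,"dy":0,"dz":0,"rx":0,"ry":0,"rz":0,"hand":0.005},{"dx":0,"dy":0,"dz":0,"rx":0,"ry":0,"rz":0,"hand":0.005},{"dx":0,"dy":0,"dz":0,"rx":0,"ry":0,"rz":0,"hand":0.005},{"dx":0,"dy":0,"dz":0,"rx":0,"ry":0,"rz":0,"hand":0.005}]'; python3 go.py .4152 .2417 .1373 7.6
python3 - <<'E'
from h import *; from rig import manip
for n in("side","top"):
    d=manip.get_image(n);cv2.imwrite(f"pics/{n}9.png",d["frame"][:,:,::-1])
a,b=cv2.imread("pics/top0.png"),cv2.imread("pics/top9.png")
df=cv2.absdiff(a,b).max(2); print("rack+bottle diff",df[160:300,345:490].mean(), "caliper",df[140:165,285:380].mean(), "tool",df[295:325,315:380].mean())
# lid angle: find white label right-front corners vs rigid prediction
hinge=np.array([.4164,.2412,.157])+R.from_euler("z",7.6,degrees=True).as_matrix()@[.265,0,0]; s=manip.get_state(); print("hinge",hinge)
tip=s["position"]+np.array([0,0,.0187]); v=tip-hinge; print("angle",np.degrees(np.arctan2(v[2],np.hypot(v[0],v[1]))),np.linalg.norm(v)); print(s["width"],s["gripper_force"],s["contact_force"])
E
```

```text
clock: 24.38
position: [0.4878, 0.252, 0.3244]
ee_rot: [-0.003, 0.658, 0.753, -0.002]
contact_force: [-9.2, 0.4, 4.4]
width: 0.0097
gripper_force: 58.8
pos [0.4878 0.252  0.3244] theta 7.67 rz 0.07 shift tool mm [ -0.6 -73.3 187.1] F [-9.17  0.44  4.39] w 0.0097 grip 58.8 t 24.3833
rack+bottle diff 13.182266009852217 caliper 12.421894736842106 tool 16.828205128205127
hinge [0.67907212 0.27624794 0.157     ]
angle 43.98982406393085 0.26802447156426756
0.009521870762548127 58.82934629917145 [-8.59318558 -1.39675422  4.60990362]
```

```bash
python3 -m pendant '[{"dx":0,"dy":-0.0008,"dz":-0.0008,"rx":0,"ry":0,"rz":0,"hand":0.005},{"dx":0,"dy":-0.0007,"dz":-0.0007,"rx":0,"ry":0,"rz":0,"hand":0.005},{"dx":0,"dy":0,"dz":0,"rx":0,"ry":0,"rz":0,"hand":0.005},{"dx":0,"dy":0,"dz":0,"rx":0,"ry":0,"rz":0,"hand":0.005},{"dx":0,"dy":0,"dz":0,"rx":0,"ry":0,"rz":0,"hand":0.005},{"dx":0,"dy":0,"dz":0,"rx":0,"ry":0,"rz":0,"hand":0.005}]'; python3 -m pendant '[{"dx":0,"dy":0,"dz":0,"rx":0,"ry":0,"rz":0,"hand":0.005},{"dx":0,"dy":0,"dz":0,"rx":0,"ry":0,"rz":0,"hand":0.005},{"dx":0,"dy":0,"dz":0,"rx":0,"ry":0,"rz":0,"hand":0.005},{"dx":0,"dy":0,"dz":0,"rx":0,"ry":0,"rz":0,"hand":0.005},{"dx":0,"dy":0,"dz":0,"rx":0,"ry":0,"rz":0,"hand":0.005},{"dx":0,"dy":0,"dz":0,"rx":0,"ry":0,"rz":0,"hand":0.005},{"dx":0,"dy":0,"dz":0,"rx":0,"ry":0,"rz":0,"hand":0.005},{"dx":0,"dy":0,"dz":0,"rx":0,"ry":0,"rz":0,"hand":0.005},{"dx":0,"dy":0,"dz":0,"rx":0,"ry":0,"rz":0,"hand":0.005},{"dx":0,"dy":0,"dz":0,"rx":0,"ry":0,"rz":0,"hand":0.005},{"dx":0,"dy":0,"dz":0,"rx":0,"ry":0,"rz":0,"hand":0.005},{"dx":0,"dy":0,"dz":0,"rx":0,"ry":0,"rz":0,"hand":0.005}]'
python3 - <<'E'
from h import *; from rig import manip
s=manip.get_state(); print(s["qd"].round(4))
# lid angle independently: white label outline in the top view against a hinge model
d0=cv2.imread("pics/top0.png"); im=manip.get_image("top"); f=im["frame"][:,:,::-1]
M=R.from_euler("z",7.65,degrees=True).as_matrix(); h=np.array([.679,.2762,.157])
lid=lambda a,r,y: h+M@np.array([-r*np.cos(a),y,r*np.sin(a)])
# corner of cover front-left/right (r=.22,y=±.144)
for a in(38,42,45,48,52): print(a,w2pix(im,[lid(np.radians(a),.22,.144),lid(np.radians(a),.22,-.144)],s).round().tolist())
g=cv2.Canny(f,40,120); 
hsv=cv2.cvtColor(f,cv2.COLOR_BGR2HSV)
for c in(80,85,90): print(c,[int(r) for r in np.nonzero(g[150:330,c])[0]+150])
E
```

```text
clock: 24.98
position: [0.4886, 0.2521, 0.3253]
ee_rot: [-0.002, 0.658, 0.753, -0.001]
contact_force: [-6.7, 1.7, 1.3]
width: 0.0101
gripper_force: 58.6
clock: 25.98
position: [0.4886, 0.2521, 0.3253]
ee_rot: [-0.002, 0.658, 0.753, -0.001]
contact_force: [-6.3, 0.8, 0.5]
width: 0.0099
gripper_force: 58.6
[ 0.0009  0.0007  0.0006 -0.0016 -0.0007  0.0002]
38 [[43.0, 240.0], [183.0, 221.0]]
42 [[39.0, 235.0], [181.0, 215.0]]
45 [[37.0, 231.0], [180.0, 211.0]]
48 [[35.0, 226.0], [179.0, 206.0]]
52 [[32.0, 220.0], [177.0, 199.0]]
80 [168, 171, 176, 200, 205, 207, 211, 212, 213, 220, 221, 222, 223, 224, 225, 226, 227, 228, 237, 238, 239, 253, 254, 262, 303, 304]
85 [167, 170, 176, 199, 208, 257, 261, 262, 268, 269, 309, 314]
90 [166, 169, 170, 175, 198, 255, 256, 264, 269, 306, 319, 320]
```

```bash
python3 -c "from rig import manip; print(manip.sign_off())"
```

```text
the job is handed in; nothing more can be done
None
```

I handed the job in with both rings set down on edge in the rack's two empty slots and the gripper holding the lid still by its handle at about 44–45°, worked out from the gripper position; the sign-off returned no verdict.

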